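# Press a load cell home behind the lip of its mounting jig

### The job

Lay the aluminium spacer block squarely in the corner-posted pocket of the mounting jig and let go of it; then take the small load cell bar without wires, lay it lengthwise along the jig on the spacer, and push its end in under the lip of the stop block until the spring plunger is fully pressed in and the bar is home against the stop. Finish while still gripping the load cell and holding it pressed home, ready for its screws to be driven: do not let go of it or put it down. Leave the other loose things where they are.

Things in the scene. Friction and masses are not known exactly. Their poses are not given: they have to be found in the camera images.
- jig: mounting jig screwed to the bench, turned about the vertical: dark steel base plate 170 (x) x 80 (y) x 8 mm, origin at the centre of its underside, z up. Its x axis runs along the plate toward the aluminium stop block and is the direction to push. Stop block 46 mm wide, top at z = 52 mm, flat stop face at x = +50 mm
- lip (a point): middle of the lip's front lower edge (jig x = 32 mm, y = 0, z = 46 mm). The lip, 6 mm thick, and a cheek on either side overhang 18 mm from the stop face toward -x of the jig, making an opening 22 mm wide (jig y = -11 to +11 mm), open below to the base plate. Axes as the jig's
- pocket (a point): centre of the pocket's floor, which is the top of the base plate (jig x = -2 mm, y = 0, z = 8 mm). The pocket is 54 mm (jig x) x 30 mm (jig y), bounded by two end walls 5 mm thick and 42 mm wide and four corner posts, all 8 mm high; each long side is open for 38 mm in the middle, room for a finger. Axes as the jig's
- cell_home (a point): where the load cell's centre is when it lies on the seated spacer with its end against the stop face (jig x = 12 mm, y = 0, z = 34 mm). Axes as the jig's
- plunger (a joint): travel of the spring plunger, a steel pin 10 mm in diameter that stands out of the stop face toward -x of the jig, its axis at jig y = 0, z = 34 mm: 0 = fully out (tip at jig x = 40 mm), 0.010 m = pressed in flush with the stop face. It pushes back with about 2 N at first and 7 N when fully in, and springs out again when not held
- plunger_tip (a point): centre of the plunger's front face; moves with it
- spacer_center (a point): centre of the loose aluminium spacer block, 48 (its x) x 26 (its y) x 18 mm high, with two dark screw holes on top; 9 mm above its underside; about 60 g. It goes into the pocket with its x axis along the jig's, either way round
- cell_center (a point): centre of the small load cell, an aluminium bar without wires, 76 mm long (its y axis), 16 mm wide (its x), 16 mm high; 8 mm above its underside; about 50 g; a thin pale strip (at most 1 mm) on top. It goes on the spacer with its y axis along the jig's x, either end first; there is 4 mm of play under the lip and 3 mm on either side
- wired_cell: the larger aluminium load cell with coloured wires at one end, 44 x 95 x 21 mm. Not part of the job; leave it where it is. Origin at its underside
- round_tin: a low round tin, 54 mm across, 20 mm high. Not part of the job; leave it where it is. Origin at its underside
- steel_weight: a bottle-shaped steel weight with a knob on top, 37 mm across, 58 mm high. Not part of the job; leave it where it is. Origin at its underside
- relay: a small clear relay block, 22 x 30 x 26 mm. Not part of the job; leave it where it is. Origin at its underside
Mind the look-alikes: they are no part of the job. What is shaped like the part that bears cell_center but black or green is not meant.

How it is judged:
By the outcome, as a careful person would: the job done as asked, in the order asked, and still so for the second after the job is handed in, while the arm keeps its last pose, push and grip.
It also fails if it takes over 64 s, if anything falls off the work surface, if the arm or the gripper's body presses on something with over 40 N, if the wrist force passes 120 N, or if a joint passes its speed limit or range.

### The arm

A 7-joint arm with a two-finger parallel gripper is mounted at the origin on a cart in front of the work surface, level with it; the furniture and walls round the work are solid. World frame = base frame: x ahead of the robot, y to its left, z up, the work surface at z = 0. Lengths are in m, angles in rad, forces in N, time in s.
With the tool pointing down it reaches from about 0.425 to 0.925 m from the base axis. Payload 6.8 kg.
Tool frame: the origin (TCP) lies midway between the tips of the shut fingers; the grasp point (between the pads) lies 19 mm behind it; z points along the fingers, y is the line along which they close (so a half turn about z gives the same grasp; the last joint's range is limited). The gripper opens to 88 mm and grips with 3 to 60 N. Pads are 20 mm wide; open, the fingers measure 115 mm over their backs; the gripper's body (75 mm by 178 mm) begins 61 mm behind the grasp point.
Start: joints at [1.048, 0.477, 0.022, 1.555, -0.011, 1.109, -0.083], TCP at [0.272, -0.618, 0.223] pointing down, gripper open.
Joint ranges: [-2.96, 2.96], [-0.34, 2.1], [-1.41, 1.46], [0.24, 2.44], [-1.37, 4.51], [0.17, 1.92], [-2.96, 2.96]. Speed limits (rad/s): [2.39, 2.39, 3.14, 3.14, 3.14, 3.14, 3.14].

### API

Orientations are given as a unit quaternion [x, y, z, w].
In Python, from rig import sensors, viewer, workorder gives the robot as it stands.
- The arm moves only by the shell command python3 -m inch 'ROWS' [OPENING]. ROWS is JSON, one flat list of numbers, 6 for each row, row after row: the shift along the tool's x, y, z in units of 60 mm (1.0 is 60 mm), then the turn, a rotation vector about the tool's x, y, z in rad. A call has 1 to 5 rows; each row is the pose to reach, as a shift and turn from the pose commanded when the call began, along the tool's axes at that moment; what a row does not reach only later rows make up. A row lasts 1/8 s, in which the tool goes at most 62.5 mm and 10.7 degrees, less where a joint would pass 70% of its speed; a pose out of reach is approached as far as the arm can. A call with a gripper value outside its range is refused whole. OPENING is the finger opening in mm, from 0 to 87.8, set as the call begins (- or left out, the last holds). The fingers move at their own pace and stop on an object; the grip force is fixed at half the most. Time passes only in rows, so rows that repeat a pose let the fingers close. It gives the time, the measured TCP pose, the force, the opening and the grip force at its end, in the units of the state.
- sensors.get_state(): the state, without advancing time (a new reading comes with each control period).
- viewer.read_camera(name): name is "side" or "top" or "wrist"; returns (picture, depth): 400x640x3 uint8, blue, green, red; 400x640 float32, m along the optical axis (not along the pixel's ray), 0 where there is no reading.
- viewer.get_calibration(name): a dict with "intrinsics" (3x3 intrinsics, pixels), "R" (3x3) and "t" (3): a world point X has camera coordinates R X + t. Camera axes: x right, y down, z forward; pixel columns grow to the right and rows downward; lengths in m; the calibration is good to about 2 mm. A picture is of the moment at which its call begins: read the wrist's pose just before it. get_calibration takes no time and is no camera call; for the wrist camera it gives the pose at the moment of the call.
- workorder.job_done(): hands the job in; it is judged then, once.
The state is a dict: "t": time; "qpos": joint angles; "joint_vel": joint speeds; "joint_efforts": joint torques, N m; "tcp_pos": TCP position; "ee_rot": TCP orientation; "wrist_force": force on the tool from outside, world axes, zero at the start; "moment": the same for the moment, N m; "gripper_width": finger opening in m; "grip_force": force on a finger pad.
Only numpy, scipy, OpenCV 4.12 (cv2) and the standard library are available. Lean on these libraries where they do the work, as an engineer would, in place of code of your own. Each camera call takes 0.05 s, during which the arm holds its last target. There are 200 camera calls.

## Working session

There is one attempt and no reset: what is moved stays moved. The work goes in short steps, Python scripts to look and compute and a shell command to move; the robot and the scene stay as the last step left them, time stands still between calls to the robot, and variables do not carry over. Pictures are saved under pics/ and viewed, at most 10 in all, crops included, and the job is handed in when it is done.

```bash
mkdir -p pics; ls; python3 - <<'E'
from rig import sensors, viewer
import cv2,numpy as np
s=sensors.get_state(); print(s['t'],s['tcp_pos'],s['ee_rot'],s['gripper_width'])
for n in ['top','side']:
    p,d=viewer.read_camera(n); cv2.imwrite(f'pics/{n}0.png',p); np.save(f'pics/{n}0.npy',d)
    c=viewer.get_calibration(n); print(n,c)
E
```

```text
pics
0.0 [ 0.27176112 -0.61723186  0.22169449] [ 9.78564130e-01  2.05940391e-01 -2.70836975e-04 -8.51860681e-04] 0.08812231616638787
top {'intrinsics': array([[450.60654399,   0.        , 322.75301538],
       [  0.        , 450.60654399, 202.50295204],
       [  0.        ,   0.        ,   1.        ]]), 'R': array([[ 0.01182664, -0.99989711,  0.00811768],
       [-0.98835711, -0.01292093, -0.15160238],
       [ 0.15169167, -0.00623022, -0.98840823]]), 't': array([-0.069389  ,  0.55098709,  1.08475426])}
side {'intrinsics': array([[369.15602904,   0.        , 317.70534751],
       [  0.        , 369.15602904, 206.40180545],
       [  0.        ,   0.        ,   1.        ]]), 'R': array([[ 0.92012306, -0.39065995, -0.02753833],
       [-0.16392424, -0.3203213 , -0.93301828],
       [ 0.35567176,  0.86300583, -0.35877365]]), 't': array([-0.52533776,  0.14641807,  0.91808063])}
```

View pics/top0.png

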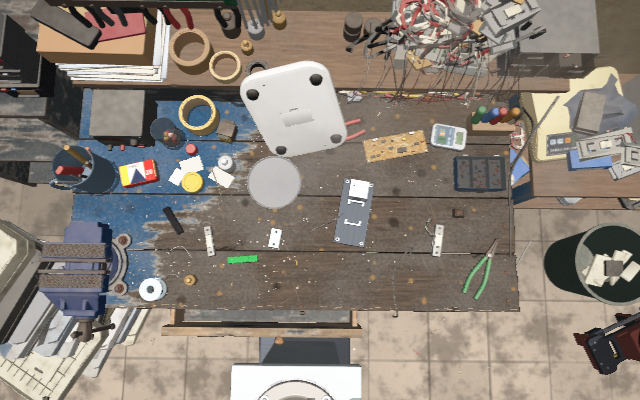

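View pics/side0.png

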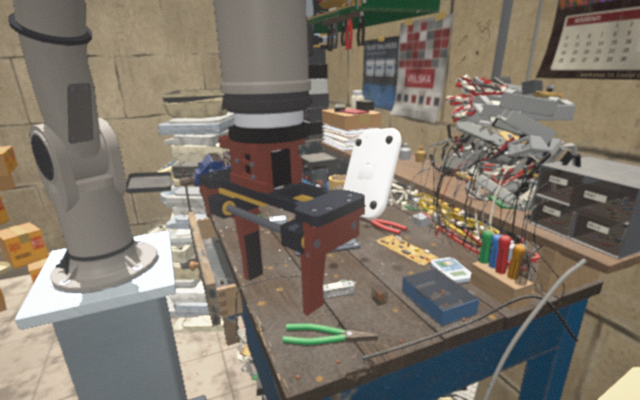

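The top view shows the jig at (353,212), with its stop block at the upper end. Cell candidates are silver bars at (209,241) and (438,240), a black bar at (173,220) and a green one at (242,259). The likely spacer is at (275,238). I'll check these in enlarged crops.

```bash
python3 - <<'E'
import cv2,numpy as np
p=cv2.imread('pics/top0.png')
def c(x,y,w,h,s): return cv2.resize(p[y:y+h,x:x+w],None,fx=s,fy=s,interpolation=cv2.INTER_CUBIC)
a=c(155,200,135,75,5)[:, :675]; 
b=np.hstack([c(325,172,56,80,3.75),c(410,215,56,80,3.75)])[:225]
b=np.hstack([c(325,172,56,80,3.75),c(410,205,100,80,3.75)])
out=np.zeros((600,675,3),np.uint8); out[:300]=a[:300]; out[300:300+b.shape[0],:b.shape[1]]=b[:300,:675]
cv2.imwrite('pics/crop1.png',out)
E
```

```text
(no output)
```

View pics/crop1.png

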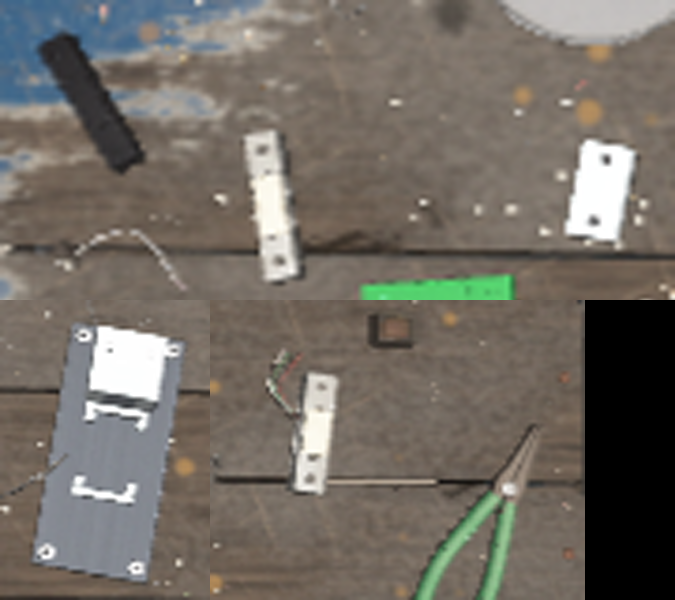

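The bar at crop (313,433) has coloured wires, so it is the wired cell. The bare bar with the pale strip, at top (209,241), is the target cell. The spacer is at (275,238), with two holes. The black and green bars are decoys. Next I'll work out the poses.

```bash
cat > h.py <<'E'
import numpy as np, cv2
from rig import sensors, viewer
from scipy.spatial.transform import Rotation as Ro
def ray(cal,px,z):
    K,R,t=cal['intrinsics'],cal['R'],cal['t']
    o=-R.T@t; out=[]
    for u,v in px:
        d=R.T@np.linalg.solve(K,[u,v,1.]); out.append(o+d*(z-o[2])/d[2])
    return np.array(out)
def proj(cal,X):
    c=cal['R']@np.asarray(X).T+cal['t'][:,None]; q=cal['intrinsics']@c; return (q[:2]/q[2]).T
def rect(P):  # 4 corners in order -> centre, long axis yaw deg, sizes
    r=cv2.minAreaRect((P[:,:2]*1e4).astype(np.float32)); b=cv2.boxPoints(r)
    e=[b[1]-b[0],b[2]-b[1]]; l=max(e,key=np.linalg.norm)
    return np.array(r[0])/1e4, np.degrees(np.arctan2(l[1],l[0]))%180, sorted(np.array(r[1])/10)
def delta(pos,yaw,st=None):
    """shift (60 mm units, tool axes) and turn for tool-down TCP pos, tool y axis at world yaw (deg)"""
    s=st or sensors.get_state(); R0=Ro.from_quat(s['ee_rot'])
    best=None
    for k in (0,180):
        a=np.radians(yaw+k); y=np.array([np.cos(a),np.sin(a),0]); z=np.array([0,0,-1.]); 
        R1=Ro.from_matrix(np.c_[np.cross(y,z),y,z]); rv=(R0.inv()*R1).as_rotvec()
        if best is None or np.linalg.norm(rv)<np.linalg.norm(best): best=rv
    return np.round(R0.inv().apply(np.array(pos)-s['tcp_pos'])/.06,3), np.round(best,3)
E
python3 - <<'E'
from h import *
cal=viewer.get_calibration('top')
A=lambda l:[(155+u/5-.4,200+v/5-.4) for u,v in l]
B=lambda l:[(325+u/3.75-.4,172+(v-300)/3.75-.4) for u,v in l]
cells={'cell':(A([(245,133),(280,130),(301,276),(264,283)]),.016),'spacer':(A([(583,139),(636,150),(618,242),(566,235)]),.018),
'plate':(B([(75,322),(185,342),(147,580),(35,560)]),.008)}
d=np.load('pics/top0.npy')
for n,(px,z) in cells.items():
    P=ray(cal,px,z); c,y,s=rect(P); print(n,c,y,s)
    u,v=np.mean(px,0); dd=d[int(v),int(u)]; X=cal['R'].T@(np.linalg.solve(cal['intrinsics'],[u,v,1])*dd-cal['t']); print('  depth pt',X)
print('stop dir', ray(cal,B([(127,362)]),.052))
print(delta([.45,-.1,.223],0))
s=sensors.get_state(); print(Ro.from_quat(s['ee_rot']).as_matrix(), s['qpos'])
w=viewer.get_calibration('wrist'); R0=Ro.from_quat(s['ee_rot']).as_matrix()
print('cam in tool', R0.T@(-w['R'].T@w['t']-s['tcp_pos']), w['R']@R0, w['intrinsics'])
E
```

```text
cell [0.45509585 0.22260515] 10.101248 [np.float64(18.72954864501953), np.float64(76.566259765625)]
  depth pt [0.45457031 0.2225486  0.01701091]
spacer [0.46379463 0.05707952] 171.64261 [np.float64(27.435882568359375), np.float64(49.06557006835938)]
  depth pt [0.46383982 0.05768436 0.01475755]
plate [ 0.53479258 -0.14360505] 170.80145 [np.float64(77.41211547851563), np.float64(167.59451904296876)]
  depth pt [ 0.53360146 -0.14345309  0.00923065]
stop dir [[ 0.58772489 -0.1510728   0.052     ]]
(array([ 6.193, -6.694, -0.01 ]), array([-1.000e-03, -1.000e-03, -1.156e+00]))
[[ 9.15217980e-01  4.02958458e-01 -7.28462032e-04]
 [ 4.02959105e-01 -9.15216890e-01  1.41537332e-03]
 [-9.63641061e-05 -1.58891552e-03 -9.99998733e-01]] [ 1.04795134  0.47771885  0.02233758  1.55632538 -0.01151836  1.10926805
 -0.08311391]
cam in tool [ 0.08673872  0.0010111  -0.16215012] [[-7.12932838e-04  9.99999746e-01  1.70319265e-06]
 [-9.51934461e-01 -6.78143820e-04 -3.06301031e-01]
 [-3.06300952e-01 -2.19993391e-04  9.51934703e-01]] [[321.10215439   0.         320.93617539]
 [  0.         321.10215439 197.34208279]
 [  0.           0.           1.        ]]
```

```bash
python3 - <<'E'
from h import *
print(delta([.464,.057,.17],81.6))
E
```

```text
(array([ 7.461, -8.993,  0.877]), array([-0.002,  0.001,  0.561]))
```

```bash
python3 -m inch '[0.3,-0.38,0,0,0,0, 0.9,-1.1,0,0,0,0, 1.5,-1.85,0,0,0,0, 2.1,-2.6,0,0,0,0, 2.7,-3.35,0,0,0,0]'; python3 -m inch '[0.6,-0.75,0,0,0,0, 1.2,-1.5,0,0,0,0, 1.8,-2.25,0,0,0,0, 2.4,-3.0,0,0,0,0, 3.0,-3.7,0,0,0,0]'
python3 - <<'E'
from h import *
print(delta([.464,.057,.17],81.6))
E
```

```text
t: 0.72
tcp_pos: [0.3394, -0.3665, 0.2224]
ee_rot: [0.979, 0.206, -0.0, -0.0]
wrist_force: [1.4, -0.7, 0.2]
gripper_width: 0.0877
grip_force: 0.0
t: 1.35
tcp_pos: [0.4145, -0.091, 0.2227]
ee_rot: [0.979, 0.206, 0.0, 0.0]
wrist_force: [1.2, -0.4, -0.0]
gripper_width: 0.0879
grip_force: 0.0
(array([ 1.749, -1.925,  0.877]), array([ 0.   , -0.   ,  0.561]))
```

```bash
python3 -m inch '[0.5,-0.5,0.2,0,0,0.14, 0.9,-1.0,0.4,0,0,0.28, 1.4,-1.5,0.6,0,0,0.42, 1.75,-1.92,0.88,0,0,0.56, 1.75,-1.92,0.88,0,0,0.56]'
python3 - <<'E'
from h import *
c=viewer.get_calibration('wrist'); p,d=viewer.read_camera('wrist'); cv2.imwrite('pics/w1.png',p); np.save('pics/w1.npy',d); np.savez('pics/w1c.npz',**c)
print(proj(c,[[.464,.057,.018],[.455,.223,.016]]))
E
```

```text
t: 1.98
tcp_pos: [0.4636, 0.0573, 0.1687]
ee_rot: [0.998, -0.07, -0.001, -0.0]
wrist_force: [0.5, -1.2, -0.3]
gripper_width: 0.0877
grip_force: 0.0
[[321.45579531 183.62184363]
 [165.63823325 212.90613478]]
```

View pics/w1.png

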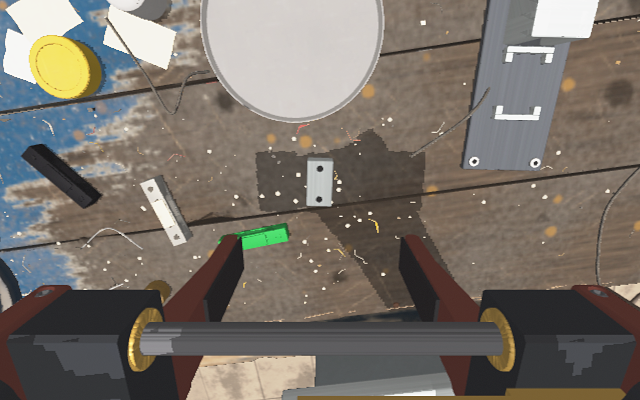

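The wrist view shows the spacer at (319,183), the bare cell at (165,210), the green bar at (262,237) and the black bar at (60,175). The jig pocket's end walls are at (529,52) and (518,112). I'll refine these by segmentation.

```bash
python3 - <<'E'
from h import *
c=dict(np.load('pics/w1c.npz')); p=cv2.imread('pics/w1.png'); d=np.load('pics/w1.npy'); g=cv2.cvtColor(p,cv2.COLOR_BGR2GRAY)
def seg(x,y,w,h,z,th,n):
    S=6; r=cv2.resize(g[y:y+h,x:x+w],None,fx=S,fy=S,interpolation=cv2.INTER_CUBIC)
    m=cv2.morphologyEx((r>th).astype(np.uint8),cv2.MORPH_OPEN,np.ones((13,13)))
    cs=max(cv2.findContours(m,0,2)[0],key=cv2.contourArea)[:,0]
    px=(cs+.5)/S-.5+[x,y]; P=ray(c,px,z); print(n,rect(P), np.round(px.min(0),1),np.round(px.max(0),1))
for th in (110,135): seg(295,145,55,75,.018,th,'spacer')
for th in (120,140): seg(132,170,65,80,.016,th,'cell')
for th in (170,190):
    seg(500,40,60,26,.016,th,'wallF'); seg(488,98,60,26,.016,th,'wallN')
P=ray(c,[(474,161),(535,163)],.008); print('near holes',P, P.mean(0))
def pt(u,v):
    return c['R'].T@(np.linalg.solve(c['intrinsics'],[u,v,1])*d[v,u]-c['t'])
for q in [(319,183),(165,210),(515,140),(525,80),(529,47),(518,119),(565,20)]: print(q,np.round(pt(*q),4))
cv2.imwrite('pics/w1c.png',np.hstack([cv2.resize(p[0:180,455:615],None,fx=3.3,fy=3.3,interpolation=2)[:594],cv2.resize(p[145:220,290:350],None,fx=4,fy=4,interpolation=2).repeat(1,0)[[min(i,299) for i in range(594)]]]))
E
```

```text
spacer (array([0.4658917 , 0.05960804]), np.float32(172.03119), [np.float64(28.511309814453124), np.float64(51.17232055664063)]) [304.6 157.1] [332.9 206.1]
spacer (array([0.46458267, 0.05971251]), np.float32(172.04466), [np.float64(27.662380981445313), np.float64(47.8268798828125)]) [305.1 160.1] [332.6 205.8]
cell (array([0.45171372, 0.21983896]), np.float32(170.0918), [np.float64(54.4368408203125), np.float64(79.77169189453124)]) [138.9 178.2] [196.4 249.4]
cell (array([0.45493564, 0.22527651]), np.float32(10.941539), [np.float64(17.14910888671875), np.float64(75.7766845703125)]) [139.6 178.4] [185.6 245.8]
wallF (array([ 0.5567498 , -0.14514866]), np.float32(80.52069), [np.float64(13.169874572753907), np.float64(42.69113464355469)]) [504.9  45.6] [554.1  62.4]
wallN (array([ 0.50635098, -0.13681185]), np.float32(80.66525), [np.float64(13.099093627929687), np.float64(42.650872802734376)]) [494.4 105.1] [540.6 119.8]
wallF (array([ 0.56066221, -0.1457713 ]), np.float32(80.63821), [np.float64(4.943008041381836), np.float64(42.221371459960935)]) [506.9  45.8] [553.8  52.6]
wallN (array([ 0.50633296, -0.13680873]), np.float32(80.66505), [np.float64(12.8213134765625), np.float64(42.33567810058594)]) [494.6 105.2] [540.2 119.6]
near holes [[ 0.46297421 -0.09985128  0.008     ]
 [ 0.45209304 -0.16150474  0.008     ]] [ 0.45753362 -0.13067801  0.008     ]
(319, 183) [0.465  0.0594 0.0181]
(165, 210) [0.4586 0.2219 0.0174]
(515, 140) [ 0.4788 -0.14    0.0085]
(525, 80) [ 0.5346 -0.1474  0.0076]
(529, 47) [ 0.5627 -0.1445  0.016 ]
(518, 119) [ 0.5002 -0.1379  0.0156]
(565, 20) [ 0.5766 -0.1486  0.053 ]
```

View pics/w1c.png

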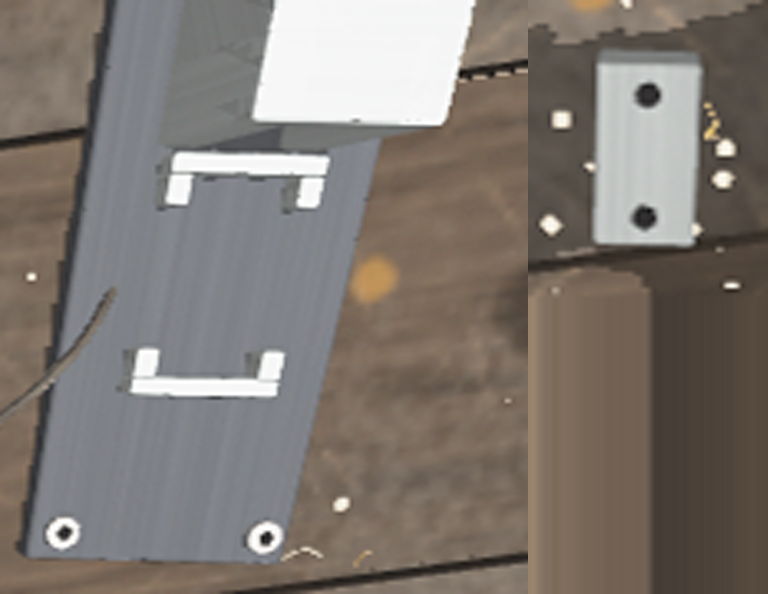

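Measured: spacer (.4648, .0597), yaw −8°; pocket centre (.5316, −.1410), jig yaw −9.4°; cell (.455, .2245), yaw 10.5°. The sizes match, with walls 42 mm and bracket spacing 51 mm.

```bash
python3 - <<'E'
from h import *
print(delta([.4648,.0597,.004],82.04))
E
```

```text
(array([ 0.014, -0.073,  2.754]), array([ 0.   ,  0.002, -0.002]))
```

```bash
python3 -m inch '[0,-0.05,0.7,0,0,0, 0.01,-0.07,1.5,0,0,0, 0.01,-0.07,2.2,0,0,0, 0.01,-0.07,2.6,0,0,0, 0.01,-0.07,2.75,0,0,0]' 50; python3 -m inch '[0,0,0,0,0,0, 0,0,0,0,0,0, 0,0,0,0,0,0, 0,0,0,0,0,0]' 20
```

```text
t: 2.65
tcp_pos: [0.4648, 0.0573, 0.0041]
ee_rot: [0.997, -0.073, -0.001, 0.001]
wrist_force: [0.6, 0.9, 0.0]
gripper_width: 0.0499
grip_force: 0.0
t: 3.15
tcp_pos: [0.4663, 0.0589, 0.0059]
ee_rot: [0.997, -0.073, 0.001, -0.0]
wrist_force: [-1.2, -1.1, 6.9]
gripper_width: 0.0256
grip_force: 29.9
```

```bash
python3 -m inch '[0,0,-0.4,0,0,0, 0,0,-0.9,0,0,0, 0,0,-1.4,0,0,0]'; python3 - <<'E'
from h import *
print(delta([.5316,-.1410,.07],80.6), delta([.5316,-.1410,.0125],80.6))
E
```

```text
t: 3.52
tcp_pos: [0.4653, 0.059, 0.09]
ee_rot: [0.997, -0.072, 0.0, -0.0]
wrist_force: [0.2, -0.4, -0.6]
gripper_width: 0.0256
grip_force: 29.9
(array([1.574, 3.139, 0.334]), array([-0.   , -0.   ,  0.019])) (array([1.574, 3.139, 1.292]), array([-0.   , -0.   ,  0.019]))
```

```bash
python3 -m inch '[0.35,0.7,0,0,0,0, 0.75,1.5,0,0,0,0, 1.15,2.3,0,0,0,0, 1.57,3.14,0,0,0,0.02, 1.57,3.14,0,0,0,0.02]'; python3 - <<'E'
from h import *
for i in range(4):
    c=viewer.get_calibration('wrist'); s=sensors.get_state(); p,d=viewer.read_camera('wrist'); print(s['tcp_pos'],s['ee_rot'],np.round(-c['R'].T@c['t'],4))
cv2.imwrite('pics/w2.png',p); np.save('pics/w2.npy',d); np.savez('pics/w2c.npz',**c)
pt,dt=viewer.read_camera('top')
a=cv2.resize(p[60:260,200:460],None,fx=2.2,fy=2.2,interpolation=2)
b=cv2.resize(pt[165:265,320:390],None,fx=3,fy=3,interpolation=2)
o=np.zeros((440,572+210,3),np.uint8); o[:,:572]=a; o[:300,572:]=b; cv2.imwrite('pics/w2v.png',o)
E
```

```text
t: 4.15
tcp_pos: [0.5319, -0.1466, 0.0891]
ee_rot: [0.996, -0.086, 0.001, 0.001]
wrist_force: [0.3, 0.5, -1.1]
gripper_width: 0.026
grip_force: 29.9
[ 0.53192969 -0.14659711  0.08908402] [ 9.96252244e-01 -8.64862967e-02  6.46021436e-04  1.08102972e-03] [ 0.6174 -0.1609  0.2513]
[ 0.53138326 -0.14332582  0.08892913] [ 9.96413433e-01 -8.46178156e-02  1.54677542e-04  2.67445041e-04] [ 0.6171 -0.1576  0.2511]
[ 0.53115862 -0.14126393  0.08889803] [ 9.96543331e-01 -8.30744644e-02 -5.52962035e-05 -1.37666251e-04] [ 0.6169 -0.1554  0.251 ]
[ 0.5310711  -0.14006225  0.08891612] [ 9.96629031e-01 -8.20393801e-02 -1.39191471e-04 -3.08358707e-04] [ 0.6169 -0.1541  0.251 ]
```

View pics/w2v.png

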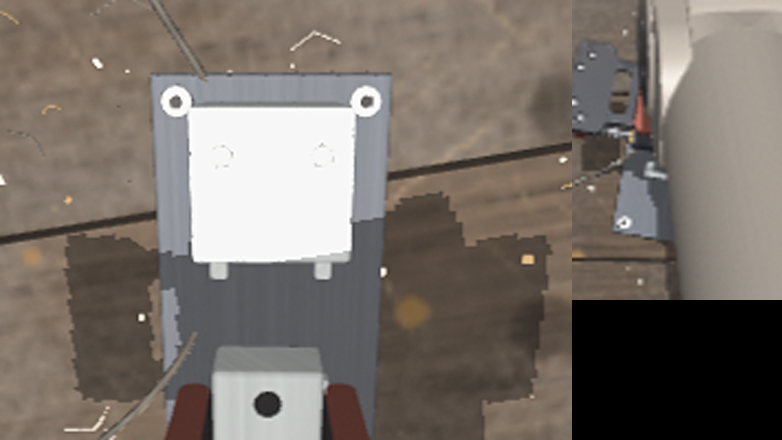

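```bash
python3 - <<'E'
from h import *
c=dict(np.load('pics/w2c.npz')); d=np.load('pics/w2.npy'); p=cv2.imread('pics/w2.png')
f=lambda l:[(200+u/2.2-.27,60+v/2.2-.27) for u,v in l]
O=np.array([.5316,-.1410]); a=np.radians(-9.4); M=np.array([[np.cos(a),np.sin(a)],[-np.sin(a),np.cos(a)]])
def J(l,z): return np.round((M@(ray(c,f(l),z)[:,:2]-O).T).T*1000,1)
print('far holes',J([(176,101),(367,101)],.008))
print('far plate corners',J([(151,74),(391,74)],.008))
print('block front top',J([(192,262),(351,262)],.052),'block far top',J([(188,106),(355,106)],.052))
print('spacer far top',J([(214,369),(324,369)],.103),'low', J([(217,347),(321,347)],.085),'hole',J([(267,404)],.103))
def pt(u,v): u,v=int(u),int(v); return c['R'].T@(np.linalg.solve(c['intrinsics'],[u,v,1])*d[v,u]-c['t'])
print(pt(*f([(250,390)])[0]), pt(*f([(270,200)])[0]), pt(*f([(250,330)])[0]))
s=sensors.get_state(); print(s['tcp_pos'],s['ee_rot'], M@(s['tcp_pos'][:2]-O)*1000)
E
```

```text
far holes [[ 78.2  31.1]
 [ 78.2 -32.1]]
far plate corners [[ 86.7  39. ]
 [ 86.7 -39.6]]
block front top [[ 34.7  22.8]
 [ 34.6 -23.4]] block far top [[ 78.4  22.5]
 [ 78.3 -22.9]]
spacer far top [[ 22.8  13.1]
 [ 22.8 -11.9]] low [[ 21.1  13.7]
 [ 21.1 -12.5]] hole [[14.1  1.1]]
[ 0.54904527 -0.13860586  0.10125815] [ 0.58416226 -0.14921708  0.05241431] [ 0.53111456 -0.1332299   0.00814966]
[ 0.53113089 -0.13933557  0.08895959] [ 9.96694984e-01 -8.12343449e-02 -1.19843798e-04 -2.75571555e-04] [-0.73465882  1.56546626]
```

```bash
python3 -m inch '[0,0,0,0,0,0, 0,0,0,0,0,0, 0,0,0,0,0,0, 0,0,0,0,0,0]' >/dev/null; cat >> h.py <<'E'
O=np.array([.5316,-.1410]); a=np.radians(-9.4); M=np.array([[np.cos(a),np.sin(a)],[-np.sin(a),np.cos(a)]])
def jig(x,y,z): return np.r_[O+M.T@np.array([x,y])/1000,z/1000]   # mm, relative to pocket as first measured
def injig():
    s=sensors.get_state(); return np.round(np.r_[M@(s['tcp_pos'][:2]-O),s['tcp_pos'][2]]*1000,2)
E
python3 - <<'E'
from h import *
print(injig(), delta(jig(.8,-.15,30),80.6), delta(jig(.8,-.15,13),80.6),sensors.get_state()['joint_vel'])
E
```

```text
[-1.800e-01 -2.000e-02  8.888e+01] (array([0.016, 0.002, 0.981]), array([ 0.   , -0.   , -0.001])) (array([0.016, 0.002, 1.265]), array([ 0.   , -0.   , -0.001])) [ 2.91734620e-03  1.13693403e-03  6.45336871e-04 -1.41114268e-03
  7.23887432e-04  1.48266150e-03  8.99438668e-05]
```

```bash
python3 -m inch '[0.016,0,0.4,0,0,0, 0.016,0,0.8,0,0,0, 0.016,0,1.0,0,0,0, 0.016,0,1.0,0,0,0, 0.016,0,1.0,0,0,0]'; python3 -m inch '[0,0,0.1,0,0,0, 0,0,0.19,0,0,0, 0,0,0.25,0,0,0, 0,0,0.25,0,0,0]';  python3 - <<'E'
from h import *
print(injig())
E
```

```text
t: 5.52
tcp_pos: [0.533, -0.1413, 0.0296]
ee_rot: [0.997, -0.083, 0.001, 0.0]
wrist_force: [0.4, -0.4, -0.0]
gripper_width: 0.0255
grip_force: 29.9
t: 6.02
tcp_pos: [0.5324, -0.1412, 0.0138]
ee_rot: [0.997, -0.083, -0.0, 0.0]
wrist_force: [-0.1, 0.3, 1.8]
gripper_width: 0.0259
grip_force: 30.0
[ 0.82 -0.06 13.84]
```

```bash
python3 -m inch '[0,0,0,0,0,0, 0,0,0,0,0,0, 0,0,0,0,0,0]' 45;python3 -m inch '[0,0,-0.4,0,0,0, -0.1,0,-1.0,0,0,0, -0.4,0,-1.8,0,0,0, -0.8,0,-2.4,0,0,0, -0.8,0,-2.4,0,0,0]';  python3 - <<'E'
from h import *
c=viewer.get_calibration('wrist'); p,d=viewer.read_camera('wrist'); np.savez('pics/w3c.npz',**c); np.save('pics/w3.npy',d); cv2.imwrite('pics/w3.png',p)
q=proj(c,[jig(0,0,20)])[0]; print(q); x,y=max(0,int(q[0])-75),max(0,int(q[1])-60); print(x,y)
cv2.imwrite('pics/w3v.png',cv2.resize(p[y:y+120,x:x+150],None,fx=5,fy=5,interpolation=2))
print(delta([.4466,.2228,.15],10.5+90))
E
```

```text
t: 6.4
tcp_pos: [0.5323, -0.1412, 0.0138]
ee_rot: [0.997, -0.083, -0.0, -0.0]
wrist_force: [0.2, -0.4, 0.7]
gripper_width: 0.0447
grip_force: 0.0
t: 7.02
tcp_pos: [0.4855, -0.1337, 0.1604]
ee_rot: [0.997, -0.083, 0.002, 0.001]
wrist_force: [-0.7, -0.3, -0.1]
gripper_width: 0.045
grip_force: 0.0
[320.66222776 139.8518059 ]
245 79
(array([-1.616, -5.754,  0.14 ]), array([ 0.001, -0.003, -0.349]))
```

View pics/w3v.png

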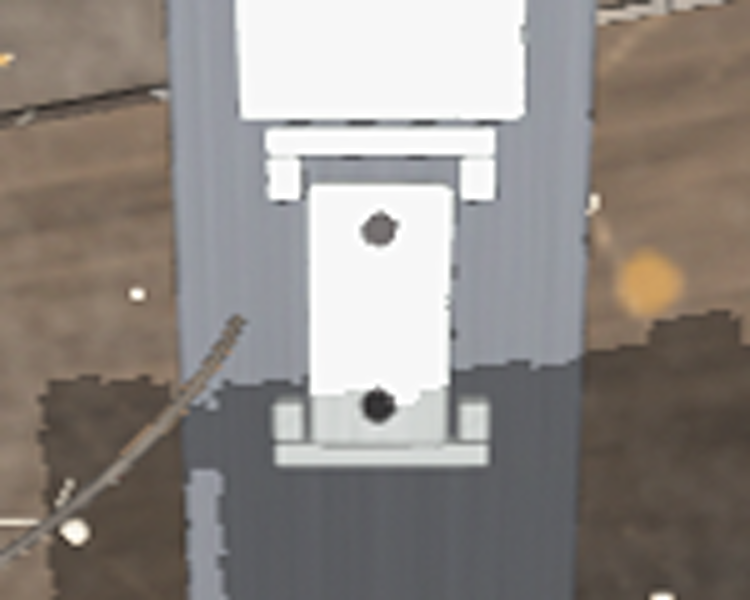

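The spacer sits square between the corner posts: crop 308–452 lies within posts 300–460. Next is the cell.

```bash
python3 -m inch '[-0.2,-0.8,0,0,0,0, -0.5,-1.7,0,0,0,0, -0.75,-2.6,0,0,0,0, -1.0,-3.5,0,0,0,-0.1, -1.25,-4.4,0,0,0,-0.2]' >/dev/null; python3 -m inch '[-0.2,-0.8,0.1,0,0,-0.15, -0.2,-1.3,0.14,0,0,-0.15, -0.2,-1.3,0.14,0,0,-0.15, -0.2,-1.3,0.14,0,0,-0.15, -0.2,-1.3,0.14,0,0,-0.15]'; python3 - <<'E'
from h import *
c3=dict(np.load('pics/w3c.npz')); d=np.load('pics/w3.npy'); u,v=320,145; print('spacer top',c3['R'].T@(np.linalg.solve(c3['intrinsics'],[u,v,1])*d[v,u]-c3['t']))
c=viewer.get_calibration('wrist'); p,d=viewer.read_camera('wrist'); np.savez('pics/w4c.npz',**c); np.save('pics/w4.npy',d); cv2.imwrite('pics/w4.png',p)
q=proj(c,[[.455,.2245,.016]])[0]; print(q); x,y=max(0,int(q[0])-75),max(0,int(q[1])-60); print(x,y)
cv2.imwrite('pics/w4v.png',cv2.resize(p[y:y+120,x:x+150],None,fx=5,fy=5,interpolation=2))
g=cv2.cvtColor(p,cv2.COLOR_BGR2GRAY); S=6; r=cv2.resize(g[y:y+120,x:x+150],None,fx=S,fy=S,interpolation=2)
for th in (130,150,170):
    m=cv2.morphologyEx((r>th).astype(np.uint8),2,np.ones((25,25))); cs=cv2.findContours(m,0,2)[0]
    cs=[k for k in cs if cv2.pointPolygonTest(k,(75.*S,60.*S),True)>-20]
    if cs: print(th,rect(ray(c,(max(cs,key=len)[:,0]+.5)/S-.5+[x,y],.016)))
print(delta([.4466,.2228,.15],100.5))
E
```

```text
t: 8.32
tcp_pos: [0.44, 0.2154, 0.149]
ee_rot: [0.996, 0.091, -0.0, 0.0]
wrist_force: [0.0, 0.6, -0.1]
gripper_width: 0.0449
grip_force: 0.0
spacer top [ 0.52774519 -0.13972769  0.02545538]
[313.67905255 172.57408639]
238 112
130 (array([0.45529077, 0.22555066]), np.float32(11.410044), [np.float64(16.944459533691408), np.float64(74.70517578125)])
150 (array([0.46544722, 0.22754905]), np.float32(11.195471), [np.float64(16.458233642578126), np.float64(53.67664794921875)])
170 (array([0.46577988, 0.22761021]), np.float32(11.211536), [np.float64(16.147476196289062), np.float64(52.699884033203126)])
(array([ 0.128, -0.099, -0.013]), array([ 0.001,  0.   , -0.001]))
```

View pics/w4v.png

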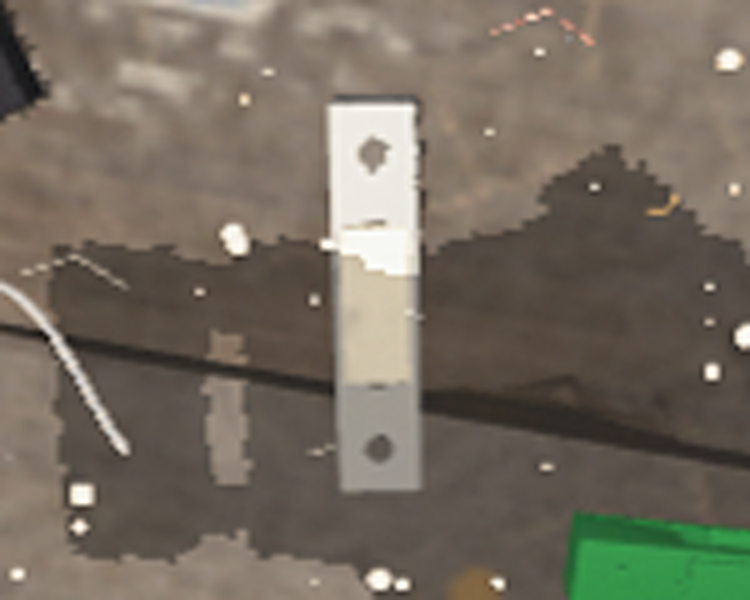

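```bash
python3 - <<'E'
from h import *
print(delta([.4474,.2236,.006],101.3))
E
```

```text
(array([ 0.145, -0.112,  2.387]), array([ 0.001,  0.   , -0.015]))
```

```bash
python3 -m inch '[0.14,-0.11,0.6,0,0,-0.015, 0.145,-0.112,1.2,0,0,-0.015, 0.145,-0.112,1.6,0,0,-0.015, 0.145,-0.112,1.6,0,0,-0.015, 0.145,-0.112,1.6,0,0,-0.015]' 34 >/dev/null; python3 - <<'E'
from h import *
print(delta([.4474,.2236,.006],101.3))
E
```

```text
(array([-0.012,  0.024,  0.806]), array([-0.   , -0.001,  0.002]))
```

```bash
python3 -m inch '[-0.01,0.015,0.3,0,0,0, -0.01,0.015,0.65,0,0,0, -0.01,0.015,0.8,0,0,0, -0.01,0.015,0.8,0,0,0]'; python3 -m inch '[0,0,0,0,0,0, 0,0,0,0,0,0, 0,0,0,0,0,0, 0,0,0,0,0,0]' 8;  python3 -m inch '[0,0,-0.3,0,0,0, 0,0,-0.8,0,0,0, 0,0,-1.4,0,0,0, 0,0,-2.0,0,0,0, 0,0,-2.0,0,0,0]'; python3 - <<'E'
from h import *
print(delta(jig(-20,-.4,115),80.6))
E
```

```text
t: 9.5
tcp_pos: [0.4463, 0.224, 0.005]
ee_rot: [0.995, 0.1, -0.0, 0.0]
wrist_force: [0.7, -0.4, 0.0]
gripper_width: 0.0337
grip_force: 0.0
t: 10.0
tcp_pos: [0.4471, 0.2244, 0.006]
ee_rot: [0.995, 0.1, 0.001, -0.0]
wrist_force: [0.3, -0.6, 6.0]
gripper_width: 0.016
grip_force: 30.0
t: 10.62
tcp_pos: [0.4482, 0.2252, 0.1287]
ee_rot: [0.995, 0.1, 0.003, -0.001]
wrist_force: [-0.1, 0.1, -1.3]
gripper_width: 0.0157
grip_force: 30.0
(array([-0.164,  6.146,  0.22 ]), array([-0.002, -0.005,  0.364]))
```

```bash
python3 -m inch '[0,0.6,0,0,0,0, 0,1.5,0,0,0,0, -0.05,2.4,0,0,0,0.1, -0.1,3.3,0.1,0,0,0.2, -0.1,4.2,0.1,0,0,0.36]' >/dev/null; python3 - <<'E'
from h import *
print(delta(jig(-20,-.4,110),80.6))
E
```

```text
(array([0.671, 1.785, 0.144]), array([ 0.   ,  0.002, -0.001]))
```

```bash
python3 -m inch '[0.3,0.8,0.1,0,0,0, 0.6,1.5,0.14,0,0,0, 0.66,1.8,0.14,0,0,0, 0.66,1.8,0.14,0,0,0, 0.66,1.8,0.14,0,0,0]' >/dev/null;python3 -m inch '[0,0,0,0,0,0, 0,0,0,0,0,0, 0,0,0,0,0,0, 0,0,0,0,0,0]'; python3 - <<'E'
from h import *
print(injig(),delta(jig(-18,-.4,50),80.6))
c=viewer.get_calibration('wrist'); p,d=viewer.read_camera('wrist'); np.savez('pics/w5c.npz',**c); np.save('pics/w5.npy',d); cv2.imwrite('pics/w5.png',p)
q=proj(c,[jig(34,0,46)])[0]; print(q); x,y=max(0,int(q[0])-75),max(0,int(q[1])-40); print(x,y)
cv2.imwrite('pics/w5v.png',cv2.resize(p[y:y+150,x:x+150],None,fx=4,fy=4,interpolation=2))
E
```

```text
t: 12.38
tcp_pos: [0.5126, -0.1368, 0.1111]
ee_rot: [0.997, -0.08, 0.0, 0.0]
wrist_force: [0.3, -0.0, -0.3]
gripper_width: 0.0156
grip_force: 30.0
[-19.38   1.04 111.1 ] (array([0.023, 0.024, 1.018]), array([ 0.   , -0.   ,  0.004]))
[323.10047613 144.00820649]
248 104
```

View pics/w5v.png

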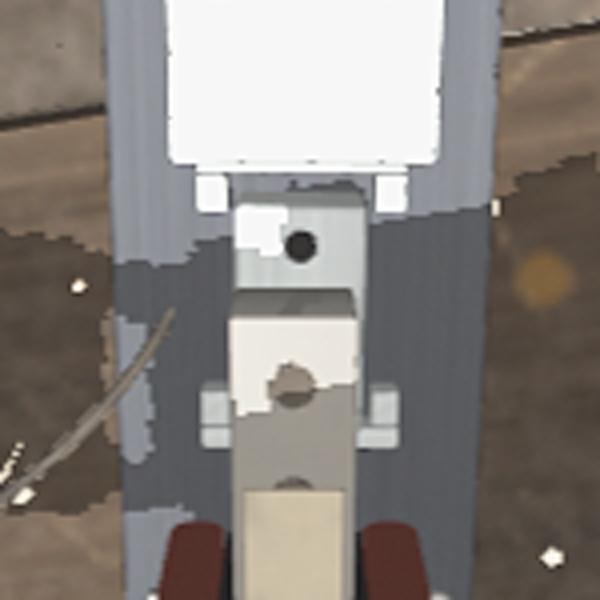

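```bash
python3 - <<'E'
from h import *
c=dict(np.load('pics/w5c.npz')); d=np.load('pics/w5.npy')
f=lambda l:[(248+u/4-.37,104+v/4-.37) for u,v in l]
def J(l,z): return np.round((M@(ray(c,f(l),z)[:,:2]-O).T).T*1000,1)
def pt(q): u,v=f([q])[0]; u,v=int(u),int(v); X=c['R'].T@(np.linalg.solve(c['intrinsics'],[u,v,1])*d[v,u]-c['t']); return np.r_[M@(X[:2]-O),X[2]]*1000
for q in [(260,340),(330,340),(260,440),(340,440),(295,550)]: print(np.round(pt(q),1))
z=pt((260,340))[2]/1000
print('front top',J([(229,319),(357,317)],z),'sides',J([(231,420),(356,420),(233,488),(356,488)],z),'front low',J([(232,291),(355,290)],z-.016))
print('block',J([(169,162),(438,162)],.052),'spacer far top',J([(233,207),(363,207)],.026),'plate',J([(117,440),(480,440)],.008))
E
```

```text
[ 23.3   5.9 120.5]
[ 23.7  -2.9 121.9]
[ 10.    6.  120.3]
[ 10.6  -4.1 121.7]
[ -4.6   1.4 122.5]
front top [[25.6  9.4]
 [25.9 -6.3]] sides [[12.4  9.3]
 [12.5 -6.4]
 [ 3.1  9.2]
 [ 3.2 -6.6]] front low [[25.2  9.8]
 [25.3 -6.8]]
block [[ 34.7  22.9]
 [ 34.9 -23.3]] spacer far top [[ 22.2  13.2]
 [ 22.3 -12.1]] plate [[-33.   40.2]
 [-32.7 -39.9]]
```

```bash
python3 - <<'E'
from h import *
print(injig(),delta(jig(-17.5,-.55,36),80.6))
E
python3 -m inch '[0.02,0.02,0.4,0,0,0, 0.03,0.025,0.9,0,0,0, 0.03,0.025,1.25,0,0,0, 0.03,0.025,1.25,0,0,0, 0.03,0.025,1.25,0,0,0]'; python3 - <<'E'
from h import *
print(injig(),delta(jig(-17.5,-.55,31.5),80.6))
E
```

```text
[-19.36   0.97 111.09] (array([0.031, 0.025, 1.251]), array([ 0.   , -0.   ,  0.004]))
t: 13.05
tcp_pos: [0.5147, -0.1388, 0.0368]
ee_rot: [0.997, -0.08, 0.0, 0.0]
wrist_force: [-0.1, -0.1, 0.4]
gripper_width: 0.0163
grip_force: 30.0
[-17.02  -0.55  36.75] (array([-0.008, -0.   ,  0.087]), array([-0.   , -0.001,  0.004]))
```

```bash
python3 -m inch '[0,0,0.03,0,0,0, 0,0,0.06,0,0,0, 0,0,0.08,0,0,0, 0,0,0.08,0,0,0, 0,0,0.08,0,0,0]'; python3 - <<'E'
from h import *
print(injig())
E
```

```text
t: 13.68
tcp_pos: [0.5144, -0.1388, 0.032]
ee_rot: [0.997, -0.08, 0.0, 0.0]
wrist_force: [-1.4, 0.3, 6.5]
gripper_width: 0.0153
grip_force: 30.0
[-17.35  -0.66  31.98]
```

```bash
python3 -m inch '[0,0,-0.012,0,0,0, 0.05,0,-0.012,0,0,0, 0.1,0,-0.012,0,0,0, 0.15,0,-0.012,0,0,0, 0.2,0,-0.012,0,0,0]'; python3 -m inch '[0,0,0,0,0,0, 0.04,0,0,0,0,0, 0.08,0,0,0,0,0, 0.08,0,0,0,0,0]'; python3 - <<'E'
from h import *
print(injig())
E
```

```text
t: 14.3
tcp_pos: [0.526, -0.1407, 0.032]
ee_rot: [0.997, -0.08, -0.0, 0.0]
wrist_force: [-2.0, 0.6, 4.4]
gripper_width: 0.0157
grip_force: 30.0
t: 14.8
tcp_pos: [0.5291, -0.1412, 0.032]
ee_rot: [0.997, -0.08, -0.002, 0.0]
wrist_force: [-6.0, 1.4, 9.2]
gripper_width: 0.0158
grip_force: 30.0
[-2.41 -0.57 31.99]
```

```bash
python3 -m inch '[0.03,0,-0.01,0,0,0, 0.06,0,-0.015,0,0,0, 0.09,0,-0.015,0,0,0, 0.12,0,-0.015,0,0,0, 0.12,0,-0.015,0,0,0]'; python3 - <<'E'
from h import *
s=sensors.get_state();print(injig(),M@s['wrist_force'][:2],s['moment'])
E
```

```text
t: 15.42
tcp_pos: [0.5364, -0.1424, 0.0321]
ee_rot: [0.997, -0.08, -0.002, -0.0]
wrist_force: [-5.8, 1.9, -0.8]
gripper_width: 0.0157
grip_force: 30.0
[ 5.01 -0.57 32.14] [-5.97830747  0.89238976] [0.27958432 1.32328768 0.06866437]
```

```bash
python3 -m inch '[0.02,0,0.005,0,0,0, 0.04,0,0.008,0,0,0, 0.04,0,0.008,0,0,0, 0.04,0,0.008,0,0,0]'; python3 - <<'E'
from h import *
s=sensors.get_state();print(injig(),M@s['wrist_force'][:2],s['moment'])
E
python3 -m inch '[0.02,0,0,0,0,0, 0.04,0,0,0,0,0, 0.06,0,0,0,0,0, 0.06,0,0,0,0,0, 0.06,0,0,0,0,0]'; python3 - <<'E'
from h import *
s=sensors.get_state();print(injig(),M@s['wrist_force'][:2],s['moment'])
E
```

```text
t: 15.92
tcp_pos: [0.5382, -0.1427, 0.032]
ee_rot: [0.997, -0.08, -0.002, 0.0]
wrist_force: [-7.5, 1.2, 6.2]
gripper_width: 0.0155
grip_force: 30.0
[ 6.82 -0.59 32.04] [-7.57818348 -0.03781592] [ 0.34717234  1.99182377 -0.03019636]
t: 16.55
tcp_pos: [0.5383, -0.1427, 0.032]
ee_rot: [0.997, -0.08, -0.005, 0.0]
wrist_force: [-18.5, 4.1, 17.6]
gripper_width: 0.0158
grip_force: 30.0
[ 6.91 -0.56 31.97] [-18.87914256   1.05976703] [0.9074643  4.08894457 0.06467646]
```

```bash
python3 -m inch '[-0.01,0,-0.012,0,0,0, -0.01,0,-0.012,0,0,0, -0.01,0,-0.012,0,0,0, -0.01,0,-0.012,0,0,0]'; python3 - <<'E'
from h import *
s=sensors.get_state();print(injig(),M@s['wrist_force'][:2],s['moment'])
c=viewer.get_calibration('wrist'); p,d=viewer.read_camera('wrist'); np.savez('pics/w6c.npz',**c); np.save('pics/w6.npy',d)
q=proj(c,[jig(34,0,46)])[0]; print(q); x,y=max(0,int(q[0])-75),max(0,int(q[1])-50); print(x,y)
cv2.imwrite('pics/w6v.png',cv2.resize(p[y:y+140,x:x+150],None,fx=4,fy=4,interpolation=2))
E
```

```text
t: 17.05
tcp_pos: [0.5383, -0.1427, 0.032]
ee_rot: [0.997, -0.08, -0.005, 0.0]
wrist_force: [-14.7, 2.9, 9.0]
gripper_width: 0.0157
grip_force: 30.0
[ 6.89 -0.58 32.01] [-14.95058059   0.45149151] [ 0.7700589   3.15382266 -0.02093844]
[320.6081548  221.08019195]
245 171
```

View pics/w6v.png

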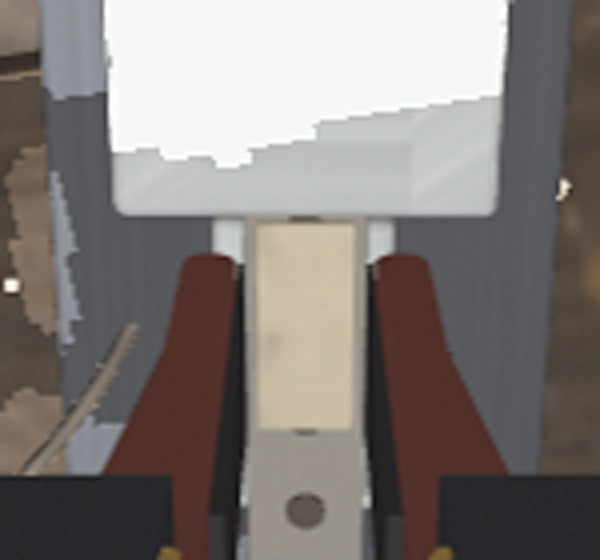

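```bash
python3 - <<'E'
from h import *
c=dict(np.load('pics/w6c.npz'))
f=lambda l:[(245+u/4-.37,171+v/4-.37) for u,v in l]
J=lambda l,z:np.round((M@(ray(c,f(l),z)[:,:2]-O).T).T*1000,1)
print('strip ends',J([(305,222),(305,430)],.0425),'block',J([(305,214)],.052),'hole near',J([(305,510)],.042))
c5=dict(np.load('pics/w5c.npz')); print('w5 strip front', np.round(M@(ray(c5,[(248+295/4-.37,104+490/4-.37)],.1215)[0,:2]-O)*1000,1))
s=sensors.get_state(); print(injig(),s['t'],s['wrist_force'],s['joint_vel'].max())
E
```

```text
strip ends [[29.8 -0.2]
 [-0.7 -0.2]] block [[34.9 -0.1]] hole near [[-13.8  -0.3]]
w5 strip front [3.3 1.2]
[ 6.89 -0.61 32.03] 17.1 [-15.46684229   3.48171993   8.33207336] 0.0012301084290898168
```

The last wrist view shows the bar centred under the lip on the spacer. Its front works out at about 52 mm from the pocket centre, which is the stop face. The force rose from 8 to 19 N with no further motion, so it is against a hard stop. I'll hand it in while still pressing with about 15 N.

```bash
python3 -c "
from rig import workorder; print(workorder.job_done())"
```

```text
the job is handed in; nothing more can be done
None
```

I handed the job in with the spacer square in the pocket and the bare load cell still gripped, pressed against the stop with about 15 N at about 17 s; the system gave no verdict, and I judged the plunger fully in from the hard stop I felt.

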